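# Sort the wooden wares at the market stall

### The job

Sort the mixed wooden wares on the stall table into their bins by type: lay both spoons in the long tray, stand the doll upright in the small deep crate, and pull the comb up out of its sprung display stand and put it in the round basket. Leave the steel flask, the candle jar and the tea cup standing where they are.

Things in the scene. Friction and masses are not known exactly. Their poses are not given: they have to be found in the camera images.
- tray: long open plywood tray, fixed, for the spoons: outside 90 mm (x) by 200 mm (y) by 35 mm high, walls and floor 5 mm. Origin at the centre of its underside on the table, z up
- crate: small open plywood crate, fixed, for the doll: outside 86 mm (x) by 120 mm (y) by 45 mm high, walls and floor 5 mm. Origin at the centre of its underside, z up
- basket: round open plywood basket, fixed, for the comb: 156 mm outside diameter at the rim, 140 mm at the foot, 50 mm high, wall and floor 5 mm. Origin at the centre of its underside, z up
- stand: wooden display stand, fixed, 64 mm (x) by 90 mm (y) by 30 mm high, with an open-ended slot along y, 11 mm wide, cut from the top down to 12 mm above the table; two sprung brass noses in one side of the slot snap into a groove in the comb (about 10 to 20 N, straight up, pulls it out, free after 15 mm of lift; clear of the stand after 18 mm). Origin at the centre of its underside, z up
- comb: wooden comb, 10 mm thick (x), 104 mm long (y), 58 mm high (z), 60 g, standing on its back edge in the stand's slot, teeth upward, so that its upper 40 mm shows above the stand. Origin at the middle of its lower edge; x is across its thickness; flat faces from 15 to 58 mm above the origin; on both sides a 3 mm deep groove runs along it 6 to 15 mm above the origin
- comb_mid (a point): middle of the comb, 30 mm above its origin
- spoon1: wooden spoon 1 (both spoons are alike), 166 mm long, 50 g, lying flat. Origin on its underside, near mid-length, x axis pointing along the spoon to the bowl. Handle: a straight bar 14 mm wide (y) and 12 mm high, from x = -85 to +42 mm; round bowl, 45 mm diameter, 14 mm high, centred at x = +59 mm
- spoon2: wooden spoon 2 (both spoons are alike), 166 mm long, 50 g, lying flat. Origin on its underside, near mid-length, x axis pointing along the spoon to the bowl. Handle: a straight bar 14 mm wide (y) and 12 mm high, from x = -85 to +42 mm; round bowl, 45 mm diameter, 14 mm high, centred at x = +59 mm
- spoon1_bowl (a point): centre of the bowl of spoon 1, at mid-thickness (6 mm above its underside)
- spoon1_end (a point): end of the handle of spoon 1, at mid-thickness (6 mm above its underside)
- spoon2_bowl (a point): centre of the bowl of spoon 2, at mid-thickness (6 mm above its underside)
- spoon2_end (a point): end of the handle of spoon 2, at mid-thickness (6 mm above its underside)
- doll: plain turned wooden doll, standing, round, 100 mm high, 120 g. Origin at the centre of its foot, z up its axis. Belly 56 mm diameter at about a third of its height; head 37 mm diameter, straight-sided from 62 to 84 mm above the foot, then rounding off to the top (grip it there)
- cup: white ceramic tea cup without a handle, empty, bystander, standing loose: 70 mm diameter at the rim, 85 mm high, 0.25 kg. Origin at the centre of its foot
- flask: steel flask with a dark cup-shaped cap, bystander, standing loose: 58 mm diameter, 180 mm high, 0.45 kg. Origin at the centre of its foot
- jar: candle jar of glass with a wooden lid, bystander, standing loose: 66 mm diameter, 85 mm high, 0.35 kg. Origin at the centre of its foot
Things that resemble listed ones, but are neither listed nor needed, are in the scene too. What is shaped like the comb but blue or turquoise is not meant.

How it is judged:
At the end, for the whole second after the job is handed in: Spoons inside the tray (bowl centre and handle end within 45 mm across, 98 mm along, below 45 mm); doll on the crate floor, tilted under 0.25 rad; comb_mid within 45 mm (level) of the basket centre, under 65 mm up; all at rest (0.03 m/s); flask, jar, cup within 30 mm of their starts (x of spoon1_bowl in the frame of tray between -0.045 and 0.045 m and y of spoon1_bowl in the frame of tray between -0.098 and 0.098 m and z of each of spoon1_bowl, spoon1_end, spoon2_bowl, spoon2_end in the frame of tray below 0.045 m and x of spoon1_end in the frame of tray between -0.045 and 0.045 m and y of spoon1_end in the frame of tray between -0.098 and 0.098 m and x of spoon2_bowl in the frame of tray between -0.045 and 0.045 m and y of spoon2_bowl in the frame of tray between -0.098 and 0.098 m and x of spoon2_end in the frame of tray between -0.045 and 0.045 m and y of spoon2_end in the frame of tray between -0.098 and 0.098 m and x of doll in the frame of crate between -0.04 and 0.04 m and y of doll in the frame of crate between -0.057 and 0.057 m and z of doll in the frame of crate below 0.015 m and angle between doll's own z axis and vertical below 0.25 rad and horizontal distance between comb_mid and basket below 0.045 m and z of comb_mid in the frame of basket below 0.065 m and linear speed of each of spoon1, spoon2, doll, comb below 0.03 m/s and distance of each of flask, jar, cup from where it was at the start of the episode below 0.03 m); the robot touches nothing.
It fails at once if the steel flask is shifted by more than 30 mm or tipped (distance of flask from where it was at the start of the episode above 0.03 m or angle between flask's own z axis and vertical above 0.3 rad).
It fails at once if the candle jar is shifted by more than 30 mm or tipped (distance of jar from where it was at the start of the episode above 0.03 m or angle between jar's own z axis and vertical above 0.3 rad).
It fails at once if the tea cup is shifted by more than 30 mm or tipped (distance of cup from where it was at the start of the episode above 0.03 m or angle between cup's own z axis and vertical above 0.3 rad).
It also fails if it takes over 72 s, if anything falls off the work surface, if the arm or the gripper's body presses on something with over 40 N, if the wrist force passes 120 N, or if a joint passes its speed limit or range.

### The arm

A 6-joint arm with a two-finger parallel gripper is mounted at the origin on the work surface. World frame = base frame: x ahead of the robot, y to its left, z up, the work surface at z = 0. Lengths are in m, angles in rad, forces in N, time in s.
With the tool pointing down it reaches from about 0.25 to 0.775 m from the base axis. Payload 4 kg.
Tool frame: the origin (TCP) lies midway between the tips of the shut fingers; the grasp point (between the pads) lies grip_point_offset behind it (grip_point_offset is the distance from the TCP to the grasp point, in m); z points along the fingers, y is the line along which they close (so a half turn about z gives the same grasp; the last joint's range is limited). The gripper opens to 94 mm and grips with 3 to 60 N. Pads are 16 mm wide; open, the fingers measure 119 mm over their backs; the gripper's body (75 mm by 177 mm) begins 78 mm behind the grasp point.
Start: joints at [-1.343, 0.087, 1.371, -0, 1.684, -0.103], TCP at [0.179, -0.52, 0.206] pointing down, gripper open.
Joint ranges: [-3.1, 3.1], [-0.76, 2.03], [0.27, 2.55], [-1.08, 4.22], [0.17, 2.65], [-2.57, 2.57]. Speed limits (rad/s): [2.79, 2.79, 3.14, 3.14, 3.14, 3.14].

### API

Orientations are given as [roll, pitch, yaw] about the fixed x, y, z axes, in that order (R = Rz(yaw) Ry(pitch) Rx(roll)).
In Python, from bench import * gives the robot as it stands. The module is installed in compiled form; this text tells all that it offers.
- The arm moves only by the tool apply_moves, never from a script. Its argument "commands" is a list of rows, each a list of 7 numbers: the turn, a rotation vector about the world's x, y, z in rad, then the shift along the world's x, y, z in m, then the opening in per cent of the stroke, from 0 (shut) to 100 (fully open). In form: [[ax, ay, az, x, y, z, jaw], ...]. A call has exactly 5 rows; each row is the pose to reach, as a shift and turn from the pose commanded when the call began; what a row does not reach only later rows make up. A row lasts 1/10 s, in which the tool goes at most 50 mm and 8.59 degrees, less where a joint would pass 70% of its speed; a pose out of reach is approached as far as the arm can. A call with a gripper value outside its range is refused whole. The fingers move at their own pace and stop on an object; the grip force is fixed at half the most. Time passes only in rows, so rows that repeat a pose let the fingers close, or fill a call up. It gives the time, the measured TCP pose, the force, the opening and the grip force at its end, in the units of the state.
- get_obs(): the state, without advancing time (a new reading comes with each control period).
- snapshot(name): name is "scene" or "top" or "wrist"; returns a dict with "pixels" (480x640x3 uint8, red, green, blue), "vertical_fov" (degrees; the focal length in pixels is half the picture's height over the tangent of half this angle, whatever the lens; pixels are square), "cx", "cy" (the principal point, pixels), "rvec" (rotation vector, rad) and "tvec" (3), from world to camera coordinates, as OpenCV has them. Camera axes: x right, y down, z forward; pixel columns grow to the right and rows downward; lengths in m; the calibration is good to about 2 mm. The wrist camera is an equidistant fisheye: a pixel r from the principal point sees the ray r / f radians off the axis. A picture is of the moment at which its call begins. There is no depth.
- close_job(): hands the job in; it is judged then, once.
Trained networks look in the newest picture that a camera, given by its name, has taken for a name from the list of things; names that differ only in an ending like _2 or _b are one class to them, and where a whole thing is asked for, a point or a joint stands for the part that bears it (a point fixed in the world has none). Each returns a list of dicts, best first, with "score" (0 to 1); they miss things now and then, are a little off and sometimes report something else, mostly with a low value. They report only what shows in the picture. A call takes as long as a camera call. They do not tell look-alikes from the thing itself.
- masks_of(camera, query): "mask" (480x640 bool, what is visible of it) and "extent" ([left, top, right, bottom] in pixels, round what is visible of it).
- place_of(camera, query): "pixel" ([column, row] in pixels: a listed point, or the origin of a listed thing).
The state is a dict: "time": time; "joint_positions": joint angles; "qvel": joint speeds; "joint_torque": joint torques, N m; "tool_pos": TCP position; "ee_rot": TCP orientation; "wrist_force": force on the tool from outside, world axes, zero at the start; "wrist_torque": the same for the moment, N m; "width": finger opening in m; "finger_force": force on a finger pad.
Only numpy, scipy, OpenCV 4.12 (cv2) and the standard library are available. Lean on these libraries where they do the work, as an engineer would, in place of code of your own. Each camera call takes 0.05 s, during which the arm holds its last target. There are 200 camera calls.

## Working session

There is one attempt and no reset: what is moved stays moved. The work goes in short steps, Python scripts to look and compute and a tool call to move; the robot and the scene stay as the last step left them, time stands still between calls to the robot, and variables do not carry over. Pictures are saved under pics/ and viewed, at most 13 in all, crops included, and the job is handed in when it is done.

Besides the shell and the picture viewer there is one more tool, called after "Emit:" as name(argument=value, ...), one argument or row to a line, values as JSON. apply_moves: Moves the arm, as the interface text tells. Its arguments: {"type":"object","properties":{"commands":{"type":"array"}},"required":["commands"]}

```bash
mkdir -p pics; cat > h.py <<'E'
from bench import *
import numpy as np, cv2, pickle
def snap(n,f=None):
    s=snapshot(n)
    if f: cv2.imwrite('pics/'+f,cv2.cvtColor(s['pixels'],cv2.COLOR_RGB2BGR))
    return s
def ray(s,px):
    f=240/np.tan(np.radians(s['vertical_fov'])/2)
    R=cv2.Rodrigues(np.array(s['rvec'],float))[0];t=np.array(s['tvec'],float).ravel()
    d=np.array([px[0]-s['cx'],px[1]-s['cy']])/f
    return R.T@(-t), R.T@np.array([d[0],d[1],1.])
def at(s,px,z):
    c,d=ray(s,px); return (c+d*(z-c[2])/d[2])[:2]
E
python3 - <<'E'
from h import *
o=get_obs();print(o, {k:v for k,v in globals().items() if k=='grip_point_offset'})
for n in('top','scene'):
    s=snap(n,n+'0.png');pickle.dump(s,open(n+'.pkl','wb'));print(n,ray(s,(320,240)),s['vertical_fov'])
    for q,z in dict(tray=0,crate=0,basket=0,stand=0,comb=.012,comb_mid=.042,spoon1=0,spoon1_bowl=.006,spoon1_end=.006,doll=0,cup=0,flask=0,jar=0).items():
        print(q,[(np.round(d['pixel']).tolist(),round(d['score'],2),at(s,d['pixel'],z).round(3).tolist()) for d in place_of(n,q)])
E
```

```text
{'time': 0.0, 'joint_positions': array([-1.34310110e+00,  8.79290612e-02,  1.37224547e+00, -1.58861094e-05,
        1.68360255e+00, -1.03092970e-01]), 'qvel': array([-0.00062263,  0.00065836, -0.001122  ,  0.00063579, -0.00205441,
       -0.00024875]), 'joint_torque': array([-2.35083762e-04, -3.40183675e+01, -3.02428687e+01,  7.17665185e-02,
        3.31965520e-02, -1.86435614e-04]), 'tool_pos': array([ 0.17850243, -0.51964386,  0.20432282]), 'ee_rot': array([-3.13941821e+00, -2.09094376e-04,  3.30786200e-01]), 'wrist_force': array([ 0.58530911,  0.01512983, -0.29174752]), 'wrist_torque': array([0.00994254, 0.02909434, 0.01064606]), 'finger_force': 0.0, 'width': 0.09377189772645635} {'grip_point_offset': 0.0188}
top (array([ 0.49256932, -0.01834082,  1.01689374]), array([ 0.06436154, -0.00383093, -0.99797061])) 51.55378250906902
tray [([296.0, 200.0], 0.59, [0.641, 0.029])]
crate [([141.0, 319.0], 0.93, [0.393, 0.34])]
basket [([321.0, 295.0], 0.61, [0.445, -0.026]), ([468.0, 320.0], 0.57, [0.398, -0.323]), ([196.0, 193.0], 0.34, [0.654, 0.234])]
stand [([320.0, 293.0], 0.56, [0.45, 
[... 1543 characters left out ...]
4.0, 319.0], 0.88, [0.791, -0.016]), ([443.0, 219.0], 0.66, [0.299, 0.173]), ([212.0, 274.0], 0.61, [0.743, -0.148])]
spoon1 [([437.0, 322.0], 0.96, [0.543, 0.285]), ([211.0, 244.0], 0.72, [0.653, -0.249]), ([340.0, 218.0], 0.58, [0.399, -0.051]), ([403.0, 258.0], 0.58, [0.426, 0.143])]
spoon1_bowl [([226.0, 226.0], 0.68, [0.593, -0.257]), ([439.0, 321.0], 0.48, [0.543, 0.289])]
spoon1_end [([185.0, 262.0], 0.94, [0.734, -0.25]), ([228.0, 227.0], 0.44, [0.591, -0.249])]
doll [([388.0, 344.0], 0.72, [0.649, 0.232])]
cup [([299.0, 213.0], 0.73, [0.444, -0.145]), ([208.0, 245.0], 0.19, [0.659, -0.251])]
flask [([241.0, 215.0], 0.94, [0.534, -0.258])]
jar [([405.0, 262.0], 0.57, [0.434, 0.153])]
```

View pics/top0.png

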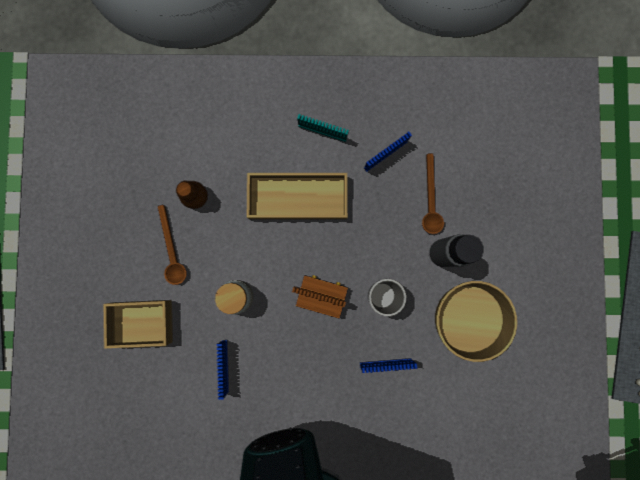

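View pics/scene0.png

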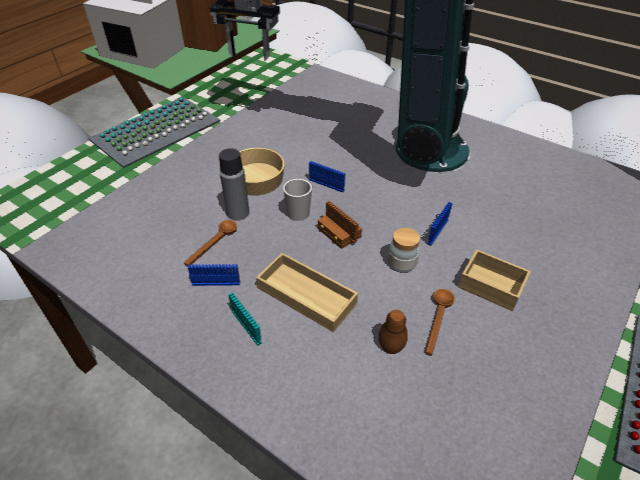

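The top view shows five comb shapes: brown in the stand (321,295), blue (388,150), (390,365) and (222,370), and turquoise (323,127). The brown one in the stand fits, because it is wood-coloured and stands in a slot. The spoons are at (172,245) and (431,195), and the doll is at (192,194). The scene view agrees. Next I'll confirm with a crop and refine the poses.

```bash
python3 - <<'E'
from h import *
S={n:pickle.load(open(n+'.pkl','rb')) for n in('top','scene')}
im=cv2.imread('pics/top0.png')
cv2.imwrite('pics/c1.png',cv2.resize(im[265:335,270:370],None,fx=8,fy=8,interpolation=cv2.INTER_CUBIC)[:560,:800])
s=S['top']
print('comb tips',at(s,(294,290),.068),at(s,(348,302),.068))
def mk(n,q):return [(d['score'],d['mask'],d['extent']) for d in masks_of(n,q)]
for q,z in (('spoon1',.006),('tray',.03),('crate',.04),('basket',.05),('stand',.03),('cup',.085),('flask',.18),('jar',.085),('doll',.08),('comb',.05)):
  for sc,m,e in mk('top',q):
    c=cv2.findContours(m.astype(np.uint8),0,2)[0]; c=max(c,key=len)
    w=np.array([at(s,p[0],z) for p in c],np.float32)
    r=cv2.minAreaRect(w*1000)
    print(q,round(sc,2),np.round(e).tolist(),'ctr',np.round(r[0]),'size',np.round(r[1]),'ang',round(r[2],1), 'mean',np.round(w.mean(0)*1000))
# triangulate doll head / comb via scene masks
for q in('doll','comb','stand'):
  for sc,m,e in mk('scene',q): print('scene',q,round(sc,2),np.round(e).tolist())
E
```

```text
comb tips [0.45805963 0.02656341] [ 0.43643128 -0.07616785]
spoon1 0.81 [422.0, 155.0, 444.0, 235.0] ctr [ 656. -252.] size [ 43. 163.] ang 89.6 mean [ 630. -249.]
spoon1 0.57 [159.0, 207.0, 185.0, 287.0] ctr [547. 279.] size [164.  44.] ang 7.7 mean [540. 284.]
tray 0.65 [216.0, 280.0, 256.0, 313.0] ctr [442. 146.] size [67. 77.] ang 0.6 mean [439. 143.]
tray 0.56 [247.0, 173.0, 347.0, 221.0] ctr [645.  24.] size [ 95. 203.] ang 0.5 mean [652.  -2.]
crate 0.76 [102.0, 298.0, 175.0, 348.0] ctr [389. 331.] size [ 88. 135.] ang 3.2 mean [384. 322.]
crate 0.28 [218.0, 280.0, 252.0, 315.0] ctr [443. 145.] size [65. 70.] ang 45.6 mean [443. 145.]
basket 0.72 [434.0, 280.0, 517.0, 363.0] ctr [ 402. -326.] size [156. 154.] ang 26.6 mean [ 404. -323.]
stand 0.87 [295.0, 274.0, 347.0, 318.0] ctr [426. -22.] size [90. 27.] ang 74.7 mean [426. -20.]
cup 0.72 [366.0, 275.0, 406.0, 315.0] ctr [ 448. -148.] size [68. 67.] ang 45.2 mean [ 449. -144.]
flask 0.77 [432.0, 232.0, 480.0, 269.0] ctr [ 532. -252.] size [50. 89.] ang 7.7 mean [ 531. -251.]
jar 0.94 [216.0, 282.0, 253.0, 312.0] ctr [444. 13
[... 453 characters left out ...]
7.0, 340.0, 234.0, 402.0] ctr [305. 162.] size [109.  20.] ang 3.1 mean [302. 163.]
comb 0.55 [292.0, 287.0, 349.0, 306.0] ctr [447. -20.] size [107.  14.] ang 75.0 mean [447. -20.]
comb 0.52 [423.0, 153.0, 444.0, 236.0] ctr [ 649. -243.] size [ 43. 160.] ang 89.7 mean [ 628. -239.]
comb 0.29 [431.0, 234.0, 483.0, 269.0] ctr [ 539. -289.] size [ 60. 105.] ang 0.6 mean [ 541. -290.]
scene doll 0.73 [378.0, 310.0, 410.0, 352.0]
scene comb 0.87 [228.0, 292.0, 261.0, 345.0]
scene comb 0.84 [189.0, 265.0, 240.0, 285.0]
scene comb 0.78 [310.0, 162.0, 345.0, 191.0]
scene comb 0.72 [326.0, 200.0, 360.0, 244.0]
scene comb 0.63 [429.0, 203.0, 449.0, 245.0]
scene stand 0.77 [316.0, 216.0, 362.0, 250.0]
```

View pics/c1.png

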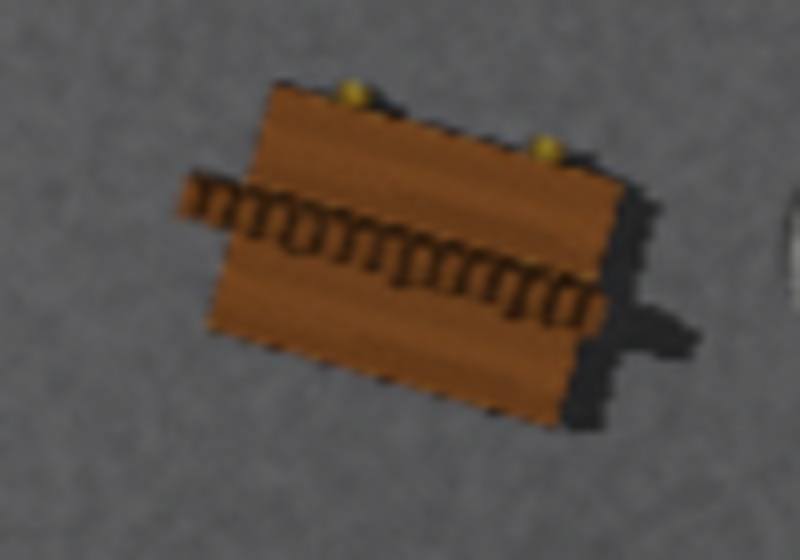

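The crop confirms it: brown comb from (190,195) to (605,310) in a wooden stand with two brass noses, rotated about -15.5° (comb yaw ≈ -0.27). Next I'll refine the spoon axes, bin centres and doll, and measure the comb line.

```bash
python3 - <<'E'
from h import *
S={n:pickle.load(open(n+'.pkl','rb')) for n in('top','scene')}
s=S['top']; hsv=cv2.cvtColor(s['pixels'],cv2.COLOR_RGB2HSV)
def sub(e,fn):
    l,t,r,b=e; m=np.zeros((480,640),np.uint8); m[t:b,l:r]=fn(hsv[t:b,l:r]).astype(np.uint8); return m
brown=lambda h:(h[...,0]<20)&(h[...,1]>110)
yel=lambda h:(h[...,0]>10)&(h[...,0]<30)&(h[...,1]>70)
for n,e,bx in (('A',(150,198,195,292),0),('B',(418,146,450,240),0)):
    m=sub(e,brown); v,u=np.nonzero(m); P=np.array([at(s,p,.007) for p in zip(u,v)])
    # handle pixels: those far from bowl
    x=P[:,0]; H=P[x>x.min()+.055]; 
    l=cv2.fitLine(H.astype(np.float32)*1000,cv2.DIST_L2,0,.01,.01).ravel(); d=l[:2]*np.sign(-l[0]); p0=l[2:]
    t=(P*1000-p0)@d; print(n,'dir',d,np.degrees(np.arctan2(d[1],d[0])),'end',p0+d*t.min(),'tip',p0+d*t.max(),'len',np.ptp(t),'origin',p0+d*(t.min()+85))
for n,e,z in(('crate',(95,290,185,358),.045),('tray',(238,165,358,228),.035)):
    m=sub(e,yel);c=max(cv2.findContours(m,0,2)[0],key=cv2.contourArea)
    q=cv2.minAreaRect(c); print(n,q, [at(s,p,z).round(3).tolist() for p in cv2.boxPoints(q)])
def tri(a,b):
    c1,d1=ray(S['top'],a);c2,d2=ray(S['scene'],b)
    k=np.linalg.lstsq(np.c_[d1,-d2],c2-c1,rcond=None)[0]; p,q=c1+k[0]*d1,c2+k[1]*d2; return (p+q)/2,np.linalg.norm(p-q)
print('comb_mid',tri((320,294),(338,220)))
print('comb ends top',at(s,(270+190/8,265+175/8),.069),at(s,(270+605/8,265+295/8),.069))
m=sub((165,172,215,215),brown); c=max(cv2.findContours(m,0,2)[0],key=cv2.contourArea);print('doll ext',cv2.boundingRect(c))
cv2.imwrite('pics/c2.png',np.hstack([cv2.resize(cv2.imread('pics/top0.png')[170:220,160:220],None,fx=6,fy=6),cv2.resize(cv2.imread('pics/top0.png')[290:355,95:180],None,fx=5,fy=5)[:300]]))
E
```

```text
A dir [-0.96096224  0.27667964] 163.93787 end [649.3094179 263.8701286] tip [476.61624244 313.59183771] len 179.70859727913495 origin [567.62762784 287.38789757]
B dir [-0.99972403 -0.02349061] -178.65396 end [ 737.24106215 -246.15904635] tip [ 574.02229069 -249.99421288] len 163.2638273001408 origin [ 652.26451956 -248.15574801]
crate ((137.44830322265625, 324.15582275390625), (45.77384948730469, 68.6031265258789), 87.79740142822266) [[0.429, 0.401], [0.436, 0.267], [0.348, 0.261], [0.341, 0.394]]
tray ((297.0, 195.49998474121094), (99.99998474121094, 44.99999237060547), -0.0) [[0.598, 0.123], [0.689, 0.125], [0.69, -0.075], [0.6, -0.075]]
comb_mid (array([ 0.45029424, -0.02337999,  0.04676063]), np.float64(0.0008441916276452929))
comb ends top [0.46399972 0.02706596] [ 0.43668024 -0.07160713]
doll ext (176, 181, 31, 28)
```

View pics/c2.png

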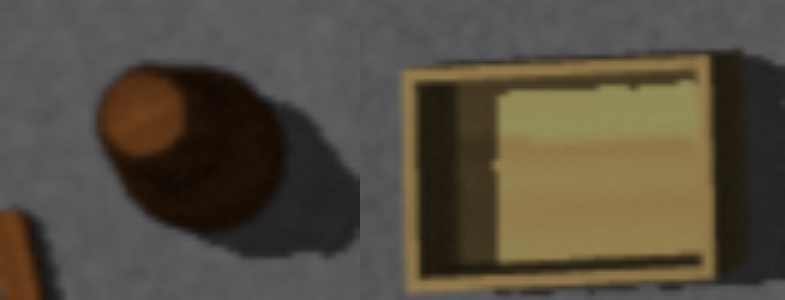

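Emit:
apply_moves(
  commands=[
    [0, 0, 0.15, 0.05, 0.05, 0.01, 100],
    [0, 0, 0.3, 0.08, 0.09, 0.01, 100],
    [0, 0, 0.45, 0.11, 0.13, 0.01, 100],
    [0, 0, 0.6, 0.14, 0.17, 0.01, 100],
    [0, 0, 0.7, 0.16, 0.2, 0.01, 100],
  ],
)

```text
time: 2.55
tool_pos: [0.3355, -0.3245, 0.2157]
ee_rot: [3.141, 0.0, 1.035]
wrist_force: [0.8, -0.1, 0.2]
width: 0.0943
finger_force: 0.0
```

The crop shows the doll's bright head disc centred at image (183.7,188.7). The crate rim corners are at about (104,304), (165,301), (166,346) and (105,348).

```bash
python3 - <<'E'
from h import *
s=pickle.load(open('top.pkl','rb')); hsv=cv2.cvtColor(s['pixels'],cv2.COLOR_RGB2HSV)
m=(hsv[...,0]<20)&(hsv[...,1]>110); k=np.zeros_like(m);k[198:292,150:195]=1;k[:215,174:]=0;m&=k
v,u=np.nonzero(m);P=np.array([at(s,p,.007) for p in zip(u,v)]);x=P[:,0];H=P[x>x.min()+.055]
l=cv2.fitLine(H.astype(np.float32)*1000,cv2.DIST_L2,0,.01,.01).ravel(); d=l[:2]*np.sign(-l[0]); p0=l[2:]
t=(P*1000-p0)@d; print('A dir',np.degrees(np.arctan2(d[1],d[0])),'end',p0+d*t.min(),'tip',p0+d*t.max(),'len',np.ptp(t),'origin',p0+d*(t.min()+85))
print('doll head',at(s,(183.7,188.7),.096),at(s,(183.7,188.7),.09))
C=np.array([at(s,p,.045) for p in((104,304),(165.4,301),(166.4,345.6),(104.6,348.4))]);print('crate',C,C.mean(0))
o=get_obs();print(o['tool_pos'],o['ee_rot'],o['joint_positions'].round(2),o['time'])
E
```

```text
A dir -165.6047 end [626.67425678 305.51677486] tip [466.21619099 264.33221687] len 165.659165387903 origin [544.34294985 284.38490799]
doll head [0.645795   0.23420315] [0.64679332 0.23584858]
crate [[0.42638823 0.39735337]
 [0.43340474 0.27778183]
 [0.34766706 0.2732662 ]
 [0.34104518 0.39291392]] [0.3871263  0.33532883]
[ 0.33550881 -0.32447021  0.21570796] [3.14062244e+00 1.19592386e-04 1.03525107e+00] [-0.89 -0.1   1.54  0.    1.7  -0.35] 2.55
```

Emit:
apply_moves(
  commands=[
    [0, 0, 0.08, 0.02, 0.045, -0.01, 100],
    [0, 0, 0.16, 0.04, 0.09, -0.02, 100],
    [0, 0, 0.24, 0.06, 0.135, -0.03, 100],
    [0, 0, 0.27, 0.08, 0.18, -0.04, 100],
    [0, 0, 0.27, 0.1, 0.22, -0.05, 100],
  ],
)

```text
time: 3.05
tool_pos: [0.4351, -0.1039, 0.1656]
ee_rot: [3.14, 0.0, 1.302]
wrist_force: [0.9, -0.0, 0.6]
width: 0.0937
finger_force: 0.0
```

Emit:
apply_moves(
  commands=[
    [0, 0, 0, 0.011, 0.035, 0, 100],
    [0, 0, 0, 0.011, 0.077, 0, 100],
    [0, 0, 0, 0.011, 0.077, -0.02, 60],
    [0, 0, 0, 0.011, 0.077, -0.03, 60],
    [0, 0, 0, 0.011, 0.077, -0.03, 60],
  ],
)

```text
time: 3.55
tool_pos: [0.4442, -0.029, 0.1337]
ee_rot: [-3.138, 0.001, 1.301]
wrist_force: [0.1, -0.0, 0.3]
width: 0.0733
finger_force: 0.0
```

Emit:
apply_moves(
  commands=[
    [0, 0, 0, 0.006, 0.006, -0.01, 60],
    [0, 0, 0, 0.006, 0.006, -0.03, 60],
    [0, 0, 0, 0.006, 0.006, -0.05, 60],
    [0, 0, 0, 0.006, 0.006, -0.06, 60],
    [0, 0, 0, 0.006, 0.006, -0.06, 60],
  ],
)

```text
time: 4.05
tool_pos: [0.4507, -0.0233, 0.074]
ee_rot: [-3.139, 0.0, 1.3]
wrist_force: [0.1, -0.5, -0.3]
width: 0.0563
finger_force: 0.0
```

```bash
python3 - <<'E'
from h import *
s=snap('wrist','w1.png');snap('scene','s1.png');o=get_obs();print(o['tool_pos'],o['ee_rot'])
a=cv2.imread('pics/w1.png');b=cv2.imread('pics/s1.png')
cv2.imwrite('pics/m1.png',np.hstack([cv2.resize(a,(400,300)),cv2.resize(b[140:290,240:440],(400,300))]))
E
```

```text
[ 0.45215249 -0.02338042  0.0760938 ] [ 3.14056916e+00 -2.09122520e-04  1.29994885e+00]
```

View pics/m1.png

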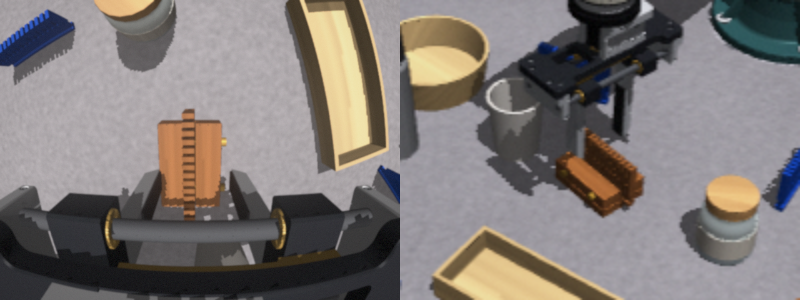

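The wrist view shows the comb (189,160) centred between the open fingers and aligned with them. I'll descend and close.

Emit:
apply_moves(
  commands=[
    [0, 0, 0, 0, 0, -0.02, 60],
    [0, 0, 0, 0, 0, -0.038, 60],
    [0, 0, 0, 0, 0, -0.038, 40],
    [0, 0, 0, 0, 0, -0.038, 15],
    [0, 0, 0, 0, 0, -0.038, 0],
  ],
)

```text
time: 4.65
tool_pos: [0.4528, -0.0233, 0.0392]
ee_rot: [3.139, -0.0, 1.301]
wrist_force: [-0.6, 0.6, 0.4]
width: 0.0358
finger_force: 0.0
```

Emit:
apply_moves(
  commands=[
    [0, 0, 0, 0, 0, 0, 0],
    [0, 0, 0, 0, 0, 0, 0],
    [0, 0, 0, 0, 0, 0, 0],
    [0, 0, 0, 0, 0, 0, 0],
    [0, 0, 0, 0, 0, 0.002, 0],
  ],
)

```text
time: 5.15
tool_pos: [0.446, -0.0215, 0.0377]
ee_rot: [-3.128, 0.0, 1.301]
wrist_force: [-7.7, 2.5, -6.2]
width: 0.0098
finger_force: 30.0
```

Gripped at width 9.8 mm and 30 N. I'll recentre by the sideways force and pull straight up slowly.

Emit:
apply_moves(
  commands=[
    [0, 0, 0, -0.003, 0.001, 0.004, 0],
    [0, 0, 0, -0.003, 0.001, 0.008, 0],
    [0, 0, 0, -0.003, 0.001, 0.013, 0],
    [0, 0, 0, -0.003, 0.001, 0.018, 0],
    [0, 0, 0, -0.003, 0.001, 0.024, 0],
  ],
)

```text
time: 5.65
tool_pos: [0.4507, -0.0225, 0.0657]
ee_rot: [3.136, -0.0, 1.301]
wrist_force: [1.0, 0.4, 0.5]
width: 0.01
finger_force: 30.0
```

Emit:
apply_moves(
  commands=[
    [0, 0, 0, 0, 0, 0.015, 0],
    [0, 0, 0, 0, 0, 0.035, 0],
    [0, 0, 0, 0, 0, 0.06, 0],
    [0, 0, 0, 0, 0, 0.09, 0],
    [0, 0, 0, 0, 0, 0.1, 0],
  ],
)

```text
time: 6.15
tool_pos: [0.4523, -0.0228, 0.1696]
ee_rot: [3.129, -0.001, 1.301]
wrist_force: [0.6, 0.2, -0.8]
width: 0.0098
finger_force: 30.0
```

```bash
python3 - <<'E'
from h import *
snap('scene','s2.png');o=get_obs();print(o['tool_pos'],o['ee_rot'],o['width'],o['finger_force'])
cv2.imwrite('pics/m2.png',cv2.resize(cv2.imread('pics/s2.png')[100:280,220:460],None,fx=2,fy=2))
E
```

```text
[ 0.45223418 -0.02276808  0.16953788] [ 3.12921194e+00 -1.08404064e-03  1.30063799e+00] 0.010172384425783557 29.998989924788475
```

View pics/m2.png

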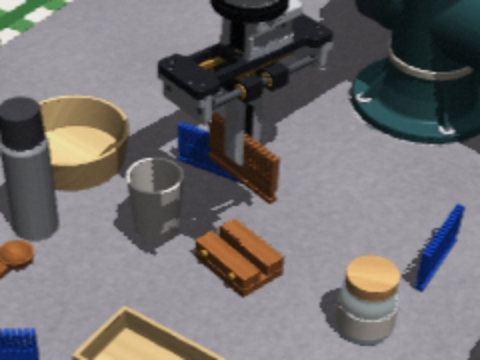

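The comb is out and held at crop (243,155). Now over to the basket.

Emit:
apply_moves(
  commands=[
    [0, 0, 0, -0.007, -0.04, 0, 0],
    [0, 0, 0, -0.014, -0.085, 0, 0],
    [0, 0, 0, -0.022, -0.13, 0, 0],
    [0, 0, 0, -0.03, -0.175, 0, 0],
    [0, 0, 0, -0.036, -0.215, 0, 0],
  ],
)

```text
time: 6.7
tool_pos: [0.4121, -0.2393, 0.1631]
ee_rot: [3.141, 0.001, 1.3]
wrist_force: [0.1, 1.1, -0.5]
width: 0.0096
finger_force: 30.0
```

Emit:
apply_moves(
  commands=[
    [0, 0, 0, -0.008, -0.04, 0, 0],
    [0, 0, 0, -0.014, -0.08, 0, 0],
    [0, 0, 0, -0.016, -0.09, -0.01, 0],
    [0, 0, 0, -0.016, -0.09, -0.03, 0],
    [0, 0, 0, -0.016, -0.09, -0.04, 0],
  ],
)

```text
time: 7.2
tool_pos: [0.3958, -0.3264, 0.1208]
ee_rot: [-3.139, -0.002, 1.3]
wrist_force: [0.0, -0.8, -1.4]
width: 0.0097
finger_force: 30.0
```

Emit:
apply_moves(
  commands=[
    [0, 0, 0, 0.004, 0, -0.03, 0],
    [0, 0, 0, 0.004, 0, -0.06, 0],
    [0, 0, 0, 0.004, 0, -0.079, 0],
    [0, 0, 0, 0.004, 0, -0.079, 0],
    [0, 0, 0, 0.004, 0, -0.079, 0],
  ],
)

```text
time: 7.7
tool_pos: [0.4008, -0.3264, 0.0445]
ee_rot: [-3.141, -0.0, 1.302]
wrist_force: [1.0, -0.5, 0.1]
width: 0.0098
finger_force: 30.0
```

Emit:
apply_moves(
  commands=[
    [0, 0, 0, 0, 0, 0, 20],
    [0, 0, 0, 0, 0, 0, 40],
    [0, 0, 0, 0, 0, 0, 40],
    [0, 0, 0, 0, 0, 0.03, 40],
    [0, 0, 0, 0, 0, 0.07, 40],
  ],
)

```text
time: 8.2
tool_pos: [0.3993, -0.3258, 0.1134]
ee_rot: [-3.137, -0.003, 1.301]
wrist_force: [-0.4, -0.9, -0.2]
width: 0.0371
finger_force: 0.0
```

Emit:
apply_moves(
  commands=[
    [0, 0, 0.1, 0, 0, 0.05, 60],
    [0, 0, 0.2, 0, 0, 0.1, 60],
    [0, 0, 0.3, 0.02, 0, 0.14, 60],
    [0, 0, 0.4, 0.06, 0, 0.16, 60],
    [0, 0, 0.5, 0.1, 0, 0.16, 60],
  ],
)

```text
time: 8.7
tool_pos: [0.5027, -0.3284, 0.2815]
ee_rot: [3.134, 0.01, 1.803]
wrist_force: [0.5, -0.5, 0.5]
width: 0.0561
finger_force: 0.0
```

Emit:
apply_moves(
  commands=[
    [0, 0, 0.14, 0.035, 0.016, 0, 60],
    [0, 0, 0.28, 0.07, 0.034, 0, 60],
    [0, 0, 0.42, 0.1, 0.052, 0, 60],
    [0, 0, 0.56, 0.125, 0.07, 0, 60],
    [0, 0, 0.7, 0.145, 0.08, 0, 60],
  ],
)

```text
time: 9.2
tool_pos: [0.6471, -0.2453, 0.2748]
ee_rot: [3.141, 0.001, 2.508]
wrist_force: [0.3, -0.1, -1.0]
width: 0.0563
finger_force: 0.0
```

Emit:
apply_moves(
  commands=[
    [0, 0, 0.14, 0, 0, -0.03, 40],
    [0, 0, 0.28, 0, 0, -0.06, 40],
    [0, 0, 0.42, 0, 0, -0.09, 40],
    [0, 0, 0.56, 0, 0, -0.11, 40],
    [0, 0, 0.66, 0, 0, -0.13, 40],
  ],
)

```text
time: 9.7
tool_pos: [0.6454, -0.247, 0.1436]
ee_rot: [3.141, -0.0, -3.118]
wrist_force: [0.3, 0.6, 0.4]
width: 0.0379
finger_force: 0.0
```

```bash
python3 - <<'E'
from h import *
snap('scene','s3.png');snap('wrist','w3.png');o=get_obs();print(o['tool_pos'],o['ee_rot'],o['joint_positions'].round(2))
a=cv2.imread('pics/w3.png');b=cv2.imread('pics/s3.png')
cv2.imwrite('pics/m3.png',np.hstack([cv2.resize(a,(400,300)),cv2.resize(b[130:280,160:360],(400,300))]))
E
```

```text
[ 0.64386041 -0.24627853  0.14070276] [ 3.13841927 -0.00598313 -3.12271547] [-0.45  0.42  1.09  0.    1.64 -2.04]
```

View pics/m3.png

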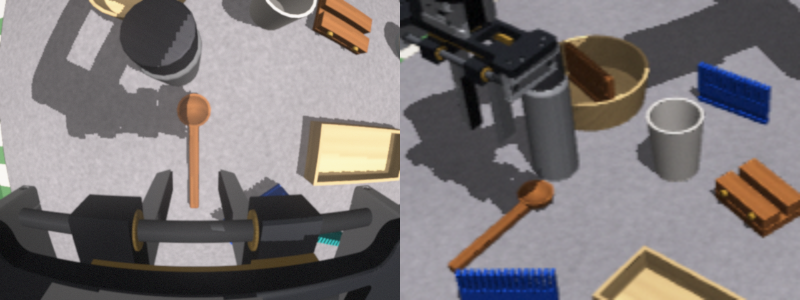

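The wrist view shows the spoon (195,165) aligned and centred between the fingers. The scene view shows the comb in the basket (crop 588,72), leaning. Descending.

Emit:
apply_moves(
  commands=[
    [0, 0, 0, 0.002, -0.002, -0.04, 40],
    [0, 0, 0, 0.002, -0.002, -0.08, 40],
    [0, 0, 0, 0.002, -0.002, -0.11, 40],
    [0, 0, 0, 0.002, -0.002, -0.125, 40],
    [0, 0, 0, 0.002, -0.002, -0.125, 40],
  ],
)

```text
time: 10.3
tool_pos: [0.6465, -0.2486, 0.0177]
ee_rot: [3.14, -0.003, -3.124]
wrist_force: [-0.3, -0.2, -0.4]
width: 0.0371
finger_force: 0.0
```

```bash
python3 - <<'E'
from h import *
for i in range(2): o=get_obs();print(o['tool_pos'],o['ee_rot']);
s=snap('top')
o=get_obs();print(o['tool_pos'],o['ee_rot'])
for q in ('comb_mid',):
    print([(np.round(d['pixel']).tolist(),at(s,d['pixel'],.03).round(3)) for d in place_of('top',q)])
E
```

```text
[ 0.64652427 -0.24860337  0.01771275] [ 3.13977446 -0.00336979 -3.1237125 ]
[ 0.64652427 -0.24860337  0.01771275] [ 3.13977446 -0.00336979 -3.1237125 ]
[ 0.64786496 -0.24922523  0.02010204] [ 3.14156973e+00  2.03401263e-04 -3.12343663e+00]
[([221.0, 368.0], array([0.302, 0.17 ])), ([477.0, 320.0], array([ 0.402, -0.332])), ([389.0, 152.0], array([ 0.736, -0.16 ])), ([325.0, 130.0], array([ 0.779, -0.03 ])), ([434.0, 222.0], array([ 0.593, -0.249]))]
```

Emit:
apply_moves(
  commands=[
    [0, 0, 0, 0, 0, -0.014, 40],
    [0, 0, 0, 0, 0, -0.014, 20],
    [0, 0, 0, 0, 0, -0.014, 0],
    [0, 0, 0, 0, 0, -0.014, 0],
    [0, 0, 0, 0, 0, -0.014, 0],
  ],
)

```text
time: 10.9
tool_pos: [0.6479, -0.2492, 0.0061]
ee_rot: [-3.141, 0.001, -3.122]
wrist_force: [0.5, -0.0, 1.7]
width: 0.0133
finger_force: 30.0
```

Emit:
apply_moves(
  commands=[
    [0, 0, 0, 0, 0, 0, 0],
    [0, 0, 0, 0, 0, 0.01, 0],
    [0, 0, 0, 0, 0, 0.04, 0],
    [0, 0, 0, 0, 0, 0.08, 0],
    [0, 0, 0, 0, 0, 0.12, 0],
  ],
)

```text
time: 11.4
tool_pos: [0.6471, -0.2488, 0.1267]
ee_rot: [3.141, -0.001, -3.122]
wrist_force: [0.9, 0.7, -0.1]
width: 0.0132
finger_force: 30.0
```

Emit:
apply_moves(
  commands=[
    [0, 0, -0.148, 0, 0.03, 0, 0],
    [0, 0, -0.296, 0, 0.06, 0, 0],
    [0, 0, -0.444, 0, 0.09, 0, 0],
    [0, 0, -0.592, 0, 0.12, 0, 0],
    [0, 0, -0.735, 0, 0.15, 0, 0],
  ],
)

```text
time: 11.9
tool_pos: [0.6475, -0.098, 0.1263]
ee_rot: [3.141, 0.001, 2.42]
wrist_force: [-0.5, 0.9, -0.8]
width: 0.0137
finger_force: 30.0
```

Emit:
apply_moves(
  commands=[
    [0, 0, -0.148, 0.003, 0.035, 0, 0],
    [0, 0, -0.296, 0.006, 0.07, 0, 0],
    [0, 0, -0.444, 0.009, 0.1, 0, 0],
    [0, 0, -0.592, 0.012, 0.13, 0, 0],
    [0, 0, -0.735, 0.012, 0.13, 0, 0],
  ],
)

```text
time: 12.4
tool_pos: [0.6596, 0.0353, 0.1263]
ee_rot: [3.141, -0.002, 1.69]
wrist_force: [0.3, -0.6, -1.0]
width: 0.0133
finger_force: 30.0
```

Emit:
apply_moves(
  commands=[
    [0, 0, 0, 0, 0, -0.01, 0],
    [0, 0, 0, 0, 0, -0.03, 0],
    [0, 0, 0, 0, 0, -0.05, 0],
    [0, 0, 0, 0, 0, -0.05, 0],
    [0, 0, 0, 0, 0, -0.05, 0],
  ],
)

```text
time: 12.9
tool_pos: [0.6591, 0.0303, 0.075]
ee_rot: [-3.14, -0.0, 1.692]
wrist_force: [-0.1, -0.6, -0.8]
width: 0.0136
finger_force: 30.0
```

```bash
python3 - <<'E'
from h import *
s=snap('wrist','w4.png');t=snap('scene','s4.png');o=get_obs();print(o['tool_pos'],o['ee_rot'],o['width'])
a=cv2.imread('pics/w4.png');b=cv2.imread('pics/s4.png')
cv2.imwrite('pics/m4.png',np.hstack([cv2.resize(a,(400,300)),cv2.resize(b[205:355,220:420],(400,300))]))
E
```

```text
[0.66034707 0.03045472 0.0769184 ] [3.13932117e+00 4.04873848e-04 1.69114564e+00] 0.01341922787704038
```

View pics/m4.png

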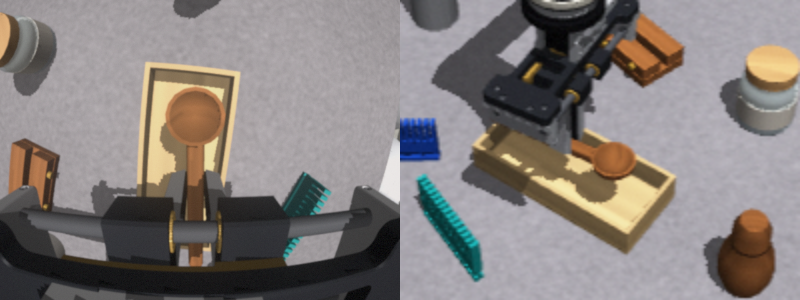

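The spoon hangs inside the tray outline: bowl at wrist (195,113), tray x 140–240. Lowering and releasing.

Emit:
apply_moves(
  commands=[
    [0, 0, 0, -0.001, 0, -0.03, 0],
    [0, 0, 0, -0.001, 0, -0.05, 0],
    [0, 0, 0, -0.001, 0, -0.062, 0],
    [0, 0, 0, -0.001, 0, -0.062, 0],
    [0, 0, 0, -0.001, 0, -0.062, 0],
  ],
)

```text
time: 13.5
tool_pos: [0.6594, 0.0309, 0.0148]
ee_rot: [3.14, 0.0, 1.691]
wrist_force: [0.5, 0.9, 0.1]
width: 0.0133
finger_force: 30.0
```

Emit:
apply_moves(
  commands=[
    [0, 0, 0, 0, 0, 0, 22],
    [0, 0, 0, 0, 0, 0, 22],
    [0, 0, 0, 0, 0, 0.02, 22],
    [0, 0, 0, 0, 0, 0.06, 22],
    [0, 0, 0, 0, 0, 0.1, 40],
  ],
)

```text
time: 14.0
tool_pos: [0.658, 0.031, 0.1143]
ee_rot: [-3.14, -0.0, 1.691]
wrist_force: [0.2, -0.1, 0.6]
width: 0.0254
finger_force: 0.0
```

```bash
python3 - <<'E'
from h import *
s=snap('scene','s5.png');o=get_obs();print(o['tool_pos'],o['ee_rot'],o['joint_positions'].round(2))
for q,z in(('spoon1_bowl',.012),('spoon1_end',.012),('spoon1',.006)): print(q,[(np.round(d['pixel']).tolist(),round(d['score'],2),at(s,d['pixel'],z).round(3).tolist()) for d in place_of('scene',q)])
E
```

```text
[0.66261159 0.03089514 0.12461528] [3.12712507e+00 2.20104900e-03 1.69095094e+00] [-0.04  0.35  1.21  0.    1.56 -0.16]
spoon1_bowl [([323.0, 303.0], 0.84, [0.649, 0.075])]
spoon1_end [([266.0, 281.0], 0.89, [0.672, -0.061])]
spoon1 [([437.0, 323.0], 0.97, [0.551, 0.289]), ([300.0, 300.0], 0.91, [0.667, 0.027]), ([253.0, 173.0], 0.55, [0.392, -0.342])]
```

Spoon B is in the tray: bowl ≈(.649,.08), end ≈(.672,-.061). Now spoon A.

Emit:
apply_moves(
  commands=[
    [0, 0, -0.148, -0.012, 0.025, 0.02, 40],
    [0, 0, -0.296, -0.024, 0.05, 0.02, 40],
    [0, 0, -0.444, -0.036, 0.075, 0.02, 40],
    [0, 0, -0.592, -0.048, 0.1, 0.02, 40],
    [0, 0, -0.735, -0.06, 0.126, 0.02, 40],
  ],
)

```text
time: 14.7
tool_pos: [0.5968, 0.1576, 0.131]
ee_rot: [-3.139, 0.003, 0.95]
wrist_force: [0.1, 0.1, -0.3]
width: 0.0381
finger_force: 0.0
```

Emit:
apply_moves(
  commands=[
    [0, 0, -0.148, -0.012, 0.025, 0, 40],
    [0, 0, -0.296, -0.024, 0.05, 0, 40],
    [0, 0, -0.444, -0.036, 0.075, 0, 40],
    [0, 0, -0.592, -0.048, 0.1, 0, 40],
    [0, 0, -0.73, -0.06, 0.126, 0, 40],
  ],
)

```text
time: 15.2
tool_pos: [0.5368, 0.2834, 0.1311]
ee_rot: [3.141, 0.004, 0.22]
wrist_force: [-0.1, -0.3, -1.0]
width: 0.0377
finger_force: 0.0
```

```bash
python3 - <<'E'
from h import *
s=snap('wrist','w6.png');t=snap('top','t6.png');o=get_obs();print(o['tool_pos'],o['ee_rot'],o['joint_positions'].round(2))
a=cv2.imread('pics/w6.png');b=cv2.imread('pics/t6.png')
cv2.imwrite('pics/m6.png',np.hstack([cv2.resize(a,(400,300)),cv2.resize(b[160:310,130:330],(400,300))]))
# spoon axis from fisheye: brown pixels undistorted to z=.007
f=240/np.tan(np.radians(s['vertical_fov'])/2);R=cv2.Rodrigues(np.array(s['rvec'],float))[0];c=-R.T@np.array(s['tvec'],float).ravel()
def atf(p,z):
    d=np.array([p[0]-s['cx'],p[1]-s['cy']]);r=np.hypot(*d);th=r/f
    v=R.T@np.r_[d/r*np.sin(th),np.cos(th)];return (c+v*(z-c[2])/v[2])[:2]
h=cv2.cvtColor(s['pixels'],cv2.COLOR_RGB2HSV);m=((h[...,0]<18)&(h[...,1]>110)&(h[...,2]>60)).astype(np.uint8)
n,l,st,ce=cv2.connectedComponentsWithStats(m)
for i in range(1,n):
    if st[i,4]>150:
        v,u=np.nonzero(l==i);P=np.array([atf(q,.008) for q in zip(u,v)])*1000
        r=cv2.minAreaRect(P.astype(np.float32));L=cv2.fitLine(P.astype(np.float32),2,0,.01,.01).ravel();print(st[i].tolist(),np.round(r[0]),np.round(r[1]),'line',L.round(3))
E
```

```text
[0.53581276 0.2854409  0.13116978] [-3.14094949  0.00438535  0.22884528] [0.4  0.24 1.34 0.   1.56 1.74]
[371, 84, 82, 52, 3125] [657. 225.] [42. 70.] line [ 2.30000e-01 -9.73000e-01  6.58338e+02  2.23937e+02]
[302, 123, 19, 146, 2114] [566. 289.] [121.  12.] line [9.69000e-01 2.47000e-01 5.69409e+02 2.90242e+02]
[535, 139, 105, 53, 2379] [668.  22.] [ 46. 158.] line [ 1.22000e-01 -9.92000e-01  6.57384e+02  4.74940e+01]
[290, 270, 49, 46, 1219] [482. 270.] [43. 36.] line [4.71000e-01 8.82000e-01 4.81943e+02 2.72186e+02]
[526, 370, 22, 25, 327] [422.  -8.] [35. 27.] line [  0.832   0.555 424.045  -8.53 ]
```

View pics/m6.png

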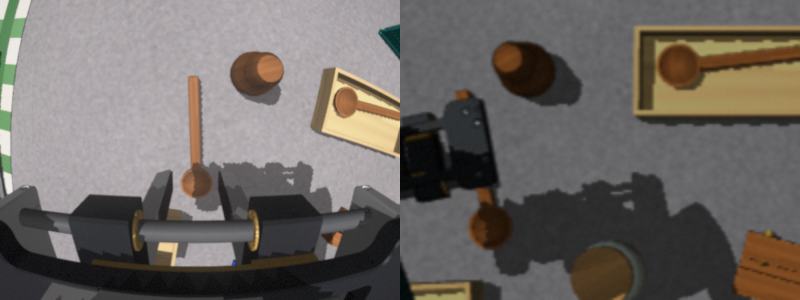

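The handle (wrist 195,120) lies between the fingers, and spoon B is flat in the tray with its bowl toward the left wall. The fitted axis is 14.3°, so I'll correct slightly and descend.

Emit:
apply_moves(
  commands=[
    [0, 0, 0.025, 0.005, -0.001, -0.03, 40],
    [0, 0, 0.025, 0.005, -0.001, -0.07, 40],
    [0, 0, 0.025, 0.005, -0.001, -0.1, 40],
    [0, 0, 0.025, 0.005, -0.001, -0.113, 40],
    [0, 0, 0.025, 0.005, -0.001, -0.113, 40],
  ],
)

```text
time: 15.8
tool_pos: [0.5415, 0.2804, 0.0169]
ee_rot: [3.14, 0.007, 0.251]
wrist_force: [0.4, 0.3, -0.9]
width: 0.0376
finger_force: 0.0
```

Emit:
apply_moves(
  commands=[
    [0, 0, 0, 0, 0.001, -0.012, 40],
    [0, 0, 0, 0, 0.001, -0.012, 20],
    [0, 0, 0, 0, 0.001, -0.012, 0],
    [0, 0, 0, 0, 0.001, -0.012, 0],
    [0, 0, 0, 0, 0.001, -0.012, 0],
  ],
)

```text
time: 16.3
tool_pos: [0.5443, 0.2834, 0.0098]
ee_rot: [-3.141, -0.002, 0.251]
wrist_force: [0.1, -0.5, 1.9]
width: 0.0127
finger_force: 30.0
```

Emit:
apply_moves(
  commands=[
    [0, 0, 0, 0, 0, 0, 0],
    [0, 0, 0, 0, 0, 0.01, 0],
    [0, 0, 0, 0, 0, 0.04, 0],
    [0, 0, 0, 0, 0, 0.08, 0],
    [0, 0, 0, 0, 0, 0.12, 0],
  ],
)

```text
time: 16.8
tool_pos: [0.5429, 0.2827, 0.1296]
ee_rot: [3.141, 0.002, 0.251]
wrist_force: [0.2, -0.2, -0.1]
width: 0.0127
finger_force: 30.0
```

Emit:
apply_moves(
  commands=[
    [0, 0, 0, 0, 0, 0.02, 0],
    [0, 0, 0, 0, 0, 0.03, 0],
    [0, 0, 0, 0, 0, 0.03, 0],
    [0, 0, 0, 0, 0, 0.03, 0],
    [0, 0, 0, 0, 0, 0.03, 0],
  ],
)

```text
time: 17.3
tool_pos: [0.5425, 0.2825, 0.156]
ee_rot: [3.141, 0.004, 0.251]
wrist_force: [0.0, 0.1, -0.8]
width: 0.013
finger_force: 30.0
```

Emit:
apply_moves(
  commands=[
    [0, 0, 0.146, 0.009, -0.026, 0, 0],
    [0, 0, 0.292, 0.018, -0.052, 0, 0],
    [0, 0, 0.438, 0.026, -0.078, 0, 0],
    [0, 0, 0.584, 0.035, -0.104, 0, 0],
    [0, 0, 0.72, 0.043, -0.13, 0, 0],
  ],
)

```text
time: 17.8
tool_pos: [0.5859, 0.1518, 0.1564]
ee_rot: [-3.139, 0.002, 0.977]
wrist_force: [0.3, 0.8, -1.1]
width: 0.0129
finger_force: 30.0
```

Emit:
apply_moves(
  commands=[
    [0, 0, 0.146, 0.009, -0.026, 0, 0],
    [0, 0, 0.292, 0.018, -0.052, 0, 0],
    [0, 0, 0.438, 0.026, -0.078, 0, 0],
    [0, 0, 0.584, 0.035, -0.104, 0, 0],
    [0, 0, 0.72, 0.043, -0.131, 0, 0],
  ],
)

```text
time: 18.3
tool_pos: [0.629, 0.021, 0.1563]
ee_rot: [-3.138, -0.001, 1.697]
wrist_force: [1.1, 0.2, -0.5]
width: 0.013
finger_force: 30.0
```

Emit:
apply_moves(
  commands=[
    [0, 0, 0, 0, 0, -0.04, 0],
    [0, 0, 0, 0, 0, -0.08, 0],
    [0, 0, 0, 0, 0, -0.09, 0],
    [0, 0, 0, 0, 0, -0.09, 0],
    [0, 0, 0, 0, 0, -0.09, 0],
  ],
)

```text
time: 18.8
tool_pos: [0.6303, 0.0222, 0.0696]
ee_rot: [3.14, 0.0, 1.691]
wrist_force: [0.3, -0.1, -0.0]
width: 0.0127
finger_force: 30.0
```

Emit:
apply_moves(
  commands=[
    [0, 0, 0, -0.001, -0.001, -0.02, 0],
    [0, 0, 0, -0.001, -0.001, -0.04, 0],
    [0, 0, 0, -0.001, -0.001, -0.052, 0],
    [0, 0, 0, -0.001, -0.001, -0.052, 0],
    [0, 0, 0, -0.001, -0.001, -0.052, 0],
  ],
)

```text
time: 19.3
tool_pos: [0.6295, 0.0211, 0.018]
ee_rot: [3.139, 0.0, 1.691]
wrist_force: [0.2, 0.6, -0.7]
width: 0.0126
finger_force: 30.0
```

Emit:
apply_moves(
  commands=[
    [0, 0, 0, 0, 0, 0, 20],
    [0, 0, 0, 0, 0, 0, 20],
    [0, 0, 0, 0, 0, 0.02, 20],
    [0, 0, 0, 0, 0, 0.06, 20],
    [0, 0, 0, 0, 0, 0.1, 60],
  ],
)

```text
time: 19.8
tool_pos: [0.6281, 0.021, 0.1174]
ee_rot: [-3.14, -0.0, 1.691]
wrist_force: [1.3, -0.2, 0.0]
width: 0.0237
finger_force: 0.0
```

Emit:
apply_moves(
  commands=[
    [0, 0, 0, 0, 0.02, 0.04, 80],
    [0, 0, 0, 0, 0.06, 0.06, 80],
    [0, 0, 0, 0.005, 0.1, 0.06, 80],
    [0, 0, 0, 0.01, 0.14, 0.06, 80],
    [0, 0, 0, 0.015, 0.18, 0.06, 80],
  ],
)

```text
time: 20.3
tool_pos: [0.644, 0.2025, 0.1782]
ee_rot: [3.139, -0.0, 1.69]
wrist_force: [0.5, -0.2, 0.7]
width: 0.0634
finger_force: 0.0
```

```bash
python3 - <<'E'
from h import *
t=snap('top','t7.png');s=snap('wrist','w7.png');o=get_obs();print(o['tool_pos'],o['ee_rot'],o['joint_positions'].round(2))
a=cv2.imread('pics/w7.png');b=cv2.imread('pics/t7.png')
cv2.imwrite('pics/m7.png',np.vstack([np.hstack([cv2.resize(a,(400,300)),cv2.resize(b[160:235,250:350],(400,300))]),np.hstack([cv2.resize(b[265:365,430:530],(300,300)),np.zeros((300,500,3),np.uint8)])]))
# doll head disc in top image
E
```

```text
[0.64330805 0.20621384 0.17688221] [ 3.14027995e+00 -2.28192970e-03  1.69698010e+00] [0.23 0.38 1.08 0.   1.68 0.1 ]
```

View pics/m7.png

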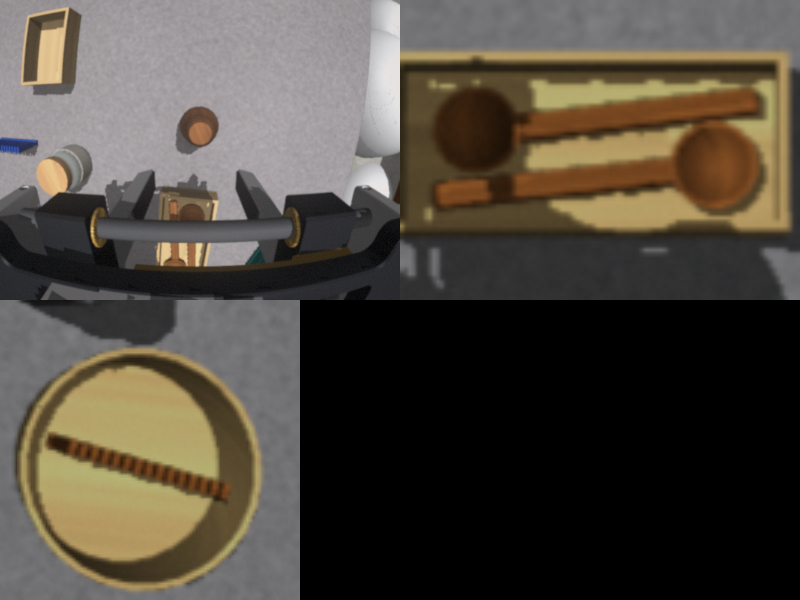

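Both spoons lie flat side by side in the tray, and the comb stands upright and centred in the basket. The doll's head is at wrist (200,127). I'll measure it with the fisheye model.

```bash
python3 - <<'E'
from h import *
s=snap('wrist')
f=240/np.tan(np.radians(s['vertical_fov'])/2);R=cv2.Rodrigues(np.array(s['rvec'],float))[0];c=-R.T@np.array(s['tvec'],float).ravel()
def atf(p,z):
    d=np.array([p[0]-s['cx'],p[1]-s['cy']]);r=np.hypot(*d)
    v=R.T@np.r_[d/r*np.sin(r/f),np.cos(r/f)];return (c+v*(z-c[2])/v[2])[:2]
h=cv2.cvtColor(s['pixels'],cv2.COLOR_RGB2HSV)[160:245,275:365]
m=((h[...,0]<20)&(h[...,1]>100)).astype(np.uint8);v=h[...,2]; 
t,_=cv2.threshold(v[m>0].reshape(-1,1),0,255,cv2.THRESH_OTSU);m2=m*(v>t).astype(np.uint8)
n,l,st,ce=cv2.connectedComponentsWithStats(m2);i=1+st[1:,4].argmax();p=ce[i]+[275,160];print(st[i],p,atf(p,.095),atf(p,.085),c)
for d in place_of('wrist','doll'):print(d['pixel'],d['score'],atf(d['pixel'],0))
o=get_obs();print(o['tool_pos'],o['ee_rot'])
E
```

```text
[  28   30   37   36 1036] [321.16505792 207.73841699] [0.6455788  0.23475319] [0.64601692 0.23324631] [0.63417553 0.27397408 0.3552773 ]
[306.6, 383.1] 0.62 [0.66019449 0.01851936]
[0.64353974 0.20167495 0.17682728] [3.14099504e+00 6.76490334e-04 1.69261054e+00]
```

Emit:
apply_moves(
  commands=[
    [0, 0, 0, 0.003, 0.032, 0, 80],
    [0, 0, 0, 0.003, 0.032, -0.03, 80],
    [0, 0, 0, 0.003, 0.032, -0.07, 80],
    [0, 0, 0, 0.003, 0.032, -0.1, 80],
    [0, 0, 0, 0.003, 0.032, -0.113, 80],
  ],
)

```text
time: 21.0
tool_pos: [0.6446, 0.2305, 0.0596]
ee_rot: [-3.135, 0.002, 1.689]
wrist_force: [-0.7, 0.1, -0.1]
width: 0.0751
finger_force: 0.0
```

Emit:
apply_moves(
  commands=[
    [0, 0, 0, 0, 0, 0, 60],
    [0, 0, 0, 0, 0, 0, 40],
    [0, 0, 0, 0, 0, 0, 30],
    [0, 0, 0, 0, 0, 0, 20],
    [0, 0, 0, 0, 0, 0, 10],
  ],
)

```text
time: 21.5
tool_pos: [0.6473, 0.2332, 0.0652]
ee_rot: [3.139, -0.0, 1.691]
wrist_force: [-2.1, -0.3, 0.8]
width: 0.0385
finger_force: 0.3
```

Emit:
apply_moves(
  commands=[
    [0, 0, 0, 0, 0, 0, 0],
    [0, 0, 0, 0, 0, 0, 0],
    [0, 0, 0, 0, 0, 0.02, 0],
    [0, 0, 0, 0, 0, 0.05, 0],
    [0, 0, 0, 0, 0, 0.08, 0],
  ],
)

```text
time: 22.0
tool_pos: [0.6456, 0.2328, 0.1424]
ee_rot: [-3.138, 0.001, 1.691]
wrist_force: [0.4, 0.2, -1.7]
width: 0.0362
finger_force: 30.0
```

Emit:
apply_moves(
  commands=[
    [0, 0, 0, -0.02, 0.01, 0.01, 0],
    [0, 0, 0, -0.05, 0.025, 0.02, 0],
    [0, 0, 0, -0.08, 0.035, 0.02, 0],
    [0, 0, 0, -0.11, 0.045, 0.02, 0],
    [0, 0, 0, -0.14, 0.055, 0.02, 0],
  ],
)

```text
time: 22.5
tool_pos: [0.505, 0.2882, 0.1626]
ee_rot: [-3.14, 0.0, 1.691]
wrist_force: [0.8, -0.3, -2.5]
width: 0.0359
finger_force: 30.0
```

Emit:
apply_moves(
  commands=[
    [0, 0, 0, -0.03, 0.015, 0, 0],
    [0, 0, 0, -0.06, 0.03, 0, 0],
    [0, 0, 0, -0.09, 0.04, 0, 0],
    [0, 0, 0, -0.117, 0.05, 0, 0],
    [0, 0, 0, -0.117, 0.05, 0, 0],
  ],
)

```text
time: 23.0
tool_pos: [0.3863, 0.3389, 0.163]
ee_rot: [-3.14, -0.0, 1.695]
wrist_force: [-0.4, -0.4, -1.5]
width: 0.0358
finger_force: 30.0
```

```bash
python3 - <<'E'
from h import *
s=snap('scene','s8.png');w=snap('wrist','w8.png');o=get_obs();print(o['tool_pos'],o['ee_rot'],o['width'],o['finger_force'])
cv2.imwrite('pics/m8.png',np.hstack([cv2.resize(cv2.imread('pics/w8.png'),(400,300)),cv2.resize(cv2.imread('pics/s8.png')[180:330,400:600],(400,300))]))
E
```

```text
[0.38916553 0.33800025 0.16312921] [3.14142131e+00 6.34054589e-04 1.69208522e+00] 0.036381351786430906 29.957300855105586
```

View pics/m8.png

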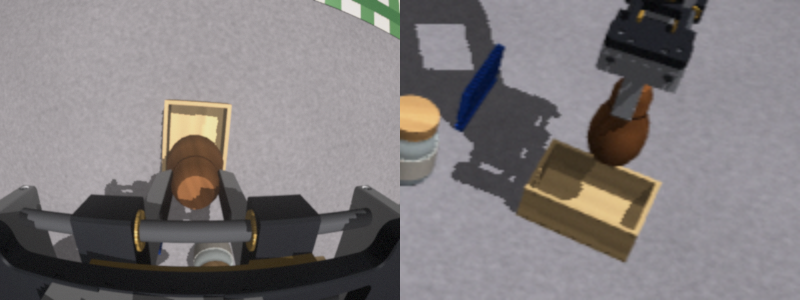

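The doll is held upright above the crate, centred across its width (wrist 195,165). Lowering.

Emit:
apply_moves(
  commands=[
    [0, 0, 0, 0, 0, -0.03, 0],
    [0, 0, 0, 0, 0, -0.06, 0],
    [0, 0, 0, 0, 0, -0.08, 0],
    [0, 0, 0, 0, 0, -0.09, 0],
    [0, 0, 0, 0, 0, -0.091, 0],
  ],
)

```text
time: 23.6
tool_pos: [0.3897, 0.3372, 0.0712]
ee_rot: [-3.14, 0.001, 1.69]
wrist_force: [0.2, 0.5, -1.0]
width: 0.0363
finger_force: 30.0
```

Emit:
apply_moves(
  commands=[
    [0, 0, 0, 0, 0, 0, 0],
    [0, 0, 0, 0, 0, 0, 45],
    [0, 0, 0, 0, 0, 0, 70],
    [0, 0, 0, 0, 0, 0, 70],
    [0, 0, 0, 0, 0, 0, 70],
  ],
)

```text
time: 24.1
tool_pos: [0.3899, 0.3382, 0.0732]
ee_rot: [3.14, -0.001, 1.691]
wrist_force: [0.1, 0.2, -0.3]
width: 0.0629
finger_force: 0.0
```

Emit:
apply_moves(
  commands=[
    [0, 0, 0, 0, 0, 0.03, 70],
    [0, 0, 0, 0, 0, 0.08, 70],
    [0, 0, 0, 0, 0, 0.12, 70],
    [0, 0, 0, 0, -0.03, 0.15, 70],
    [0, 0, 0, 0, -0.06, 0.15, 70],
  ],
)

```text
time: 24.6
tool_pos: [0.3917, 0.279, 0.2287]
ee_rot: [3.131, -0.004, 1.693]
wrist_force: [0.7, 0.9, 0.2]
width: 0.0661
finger_force: 0.0
```

```bash
python3 - <<'E'
from h import *
s=snap('scene','s9.png');o=get_obs();print(o['tool_pos'],o['wrist_force'],o['time'])
for q,z in(('doll',.005),('cup',0),('flask',0),('jar',0),('comb_mid',.035)): print(q,[(np.round(d['pixel']).tolist(),at(s,d['pixel'],z).round(3).tolist()) for d in place_of('scene',q)])
E
```

```text
[0.39089599 0.27451412 0.22650707] [-0.53440702 -2.44593751 -0.32966326] 24.65
doll [([492.0, 286.0], [0.389, 0.341])]
cup [([296.0, 208.0], [0.434, -0.162])]
flask [([240.0, 212.0], [0.529, -0.27]), ([298.0, 212.0], [0.443, -0.15])]
jar []
comb_mid [([323.0, 176.0], [0.323, -0.156]), ([214.0, 274.0], [0.738, -0.151]), ([252.0, 168.0], [0.406, -0.33]), ([246.0, 318.0], [0.784, -0.019]), ([442.0, 221.0], [0.297, 0.172])]
```

View pics/s9.png

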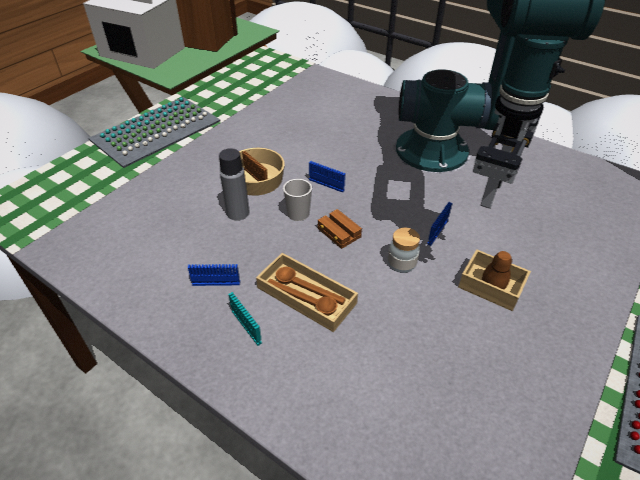

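The doll stands upright in the crate (498,270), both spoons are in the tray (305,290), and the comb is in the basket (255,166). The flask, cup and jar look unmoved. I'll let the arm settle and hand in.

Emit:
apply_moves(
  commands=[
    [0, 0, 0, 0, 0, 0, 70],
    [0, 0, 0, 0, 0, 0, 70],
    [0, 0, 0, 0, 0, 0, 70],
    [0, 0, 0, 0, 0, 0, 70],
    [0, 0, 0, 0, 0, 0, 70],
  ],
)

```text
time: 25.4
tool_pos: [0.3895, 0.2781, 0.2224]
ee_rot: [-3.141, 0.0, 1.691]
wrist_force: [-1.3, 0.3, 0.2]
width: 0.0656
finger_force: 0.0
```

```bash
python3 -c "
from bench import *
print(close_job())"
```

```text
the job is handed in; nothing more can be done
None
```

I handed the job in at about 25 s, with no verdict shown: the last pictures show both spoons flat in the tray, the doll upright in the crate, the comb standing in the basket, and the flask, jar and cup where they started.

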